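# Count nose pieces into the tray on a ratchet tally counter

### The job

Count the nose pieces that stand on the bench into the parts tray: first unlock the tally counter by turning its knob clockwise until it clicks over, then put every nose piece in the tray and give the counter's lever one full stroke for each piece, letting it come all the way home after each stroke, so that the dial shows the number of pieces. When all are in and counted, turn the knob back past its click so that the counter is locked, with the lever home, and leave the carton, bottle and gauge where they are.

Things in the scene. Friction and masses are not known exactly. Their poses are not given: they have to be found in the camera images.
- nose_0: nose piece of a rivet gun, a stepped light grey metal bush standing on its hexagon end: hexagon 17 x 19 mm, body narrowing upwards, 27 mm tall, 0.04 kg; origin at the centre of its underside, z along its axis towards the narrow end. Two to four pieces are there: nose_0 always, the others not in every run (an absent one reads None). If it has been knocked over it lies on its side (about 17 mm high) and can be taken so.
- nose_1: nose piece of a rivet gun, a stepped light grey metal bush standing on its hexagon end: hexagon 17 x 19 mm, body narrowing upwards, 27 mm tall, 0.04 kg; origin at the centre of its underside, z along its axis towards the narrow end. Two to four pieces are there: nose_0 always, the others not in every run (an absent one reads None). If it has been knocked over it lies on its side (about 17 mm high) and can be taken so.
- nose_2: nose piece of a rivet gun, a stepped light grey metal bush standing on its hexagon end: hexagon 17 x 19 mm, body narrowing upwards, 27 mm tall, 0.04 kg; origin at the centre of its underside, z along its axis towards the narrow end. Two to four pieces are there: nose_0 always, the others not in every run (an absent one reads None). If it has been knocked over it lies on its side (about 17 mm high) and can be taken so.
- nose_3: nose piece of a rivet gun, a stepped light grey metal bush standing on its hexagon end: hexagon 17 x 19 mm, body narrowing upwards, 27 mm tall, 0.04 kg; origin at the centre of its underside, z along its axis towards the narrow end. Two to four pieces are there: nose_0 always, the others not in every run (an absent one reads None). If it has been knocked over it lies on its side (about 17 mm high) and can be taken so.
- tray: loose dark parts tray, open at the top, 77 x 152 mm over the rim and 43 mm high, about 0.5 kg; clear inside 60 mm (x) by 134 mm (y), inner floor 8 mm above its underside; origin at the centre of its underside, y along the long side, z up.
- counter: bench tally counter, bolted down: grey plate 166 (x) x 128 (y) x 8 mm; origin on the dial's axis at bench level (plate spans x -64 to 102 mm, y -64 to 64 mm). Round aluminium dial of 90 mm diameter, face 40 mm above the bench, hand up to 46 mm, with ten ticks; the zero tick is the long thick one and lies towards the counter's +x; the hand turns clockwise seen from above. The lever turns about the dial's axis below the dial.
- counter_dial (a joint): turn of the dial hand and its ratchet wheel, rad, clockwise from above, 0 at the zero tick; one tooth (one count) is 0.628 rad, so n counts read 0.628 n. It never turns back; friction holds it. A full lever stroke ends exactly on a tick; a short stroke leaves the hand between ticks, and a full stroke from home then carries it to a tick (the next one, or, if it was already within 0.12 rad of that tick, the one after).
- counter_lever (a joint): swing of the counter's lever, rad, 0 at home, grows clockwise seen from above to a hard stop at 0.748. A spring takes it home when released; the ratchet catches the next tooth only when it has come back below 0.1. Working it takes about 2 to 4 N at the handle. While the knob is at 0 a steel flag stops the lever after 0.05 rad.
- lever_grip (a point): point on the axis of the lever's upright black handle, 55 mm above the bench and 95 mm from the dial's axis; the handle is 15 to 17 mm thick and spans 26 to 70 mm above the bench, with a flat steel arm (12 mm wide, 11 to 17 mm above the bench) below it. At home the arm points from the dial's axis to the counter's -x, turned 0.37 rad anticlockwise seen from above; this point swings clockwise about the counter's origin with the lever joint.
- counter_knob (a joint): turn of the locking knob, rad, clockwise from above: 0 locked, 1.2 unlocked, with stops at both. A detent resists with up to 0.1 N m and snaps over at 0.6; left alone it goes to within 0.1 of the nearer stop. It can be turned back only while the lever is home.
- knob_grip (a point): point on the knob's vertical axis at the middle height of its grip, 62 mm above the bench (axis at x 67, y -34 mm in the counter's frame). The grip is an upright black bar 40 mm long (18 mm to one side of the axis, 22 mm to the other), 11 mm thick, 49 to 75 mm above the bench, on a 36 mm round skirt whose top is 50 mm above the bench. The point's x axis runs along the bar and turns with it.
- carton: bystander: closed cardboard carton, 65 x 70 x 55 mm; origin at the centre of its underside.
- bottle: bystander: yellow oil bottle with a red nozzle, 48 mm across, 92 mm tall; origin at the centre of its underside.
- gauge: bystander: black and steel plug gauge lying on the bench, 12 mm thick, 98 mm long along its y; origin at the centre of its underside.
Mind the look-alikes: they are no part of the job. What is shaped like the tray but turquoise is not meant.

How it is judged:
By the outcome, as a careful person would: the job done as asked, in the order asked, and still so for the second after the job is handed in, with the robot touching nothing.
Of nose_1, nose_2, nose_3 only 1 to 3 are there at a start; the rules pass over those that are not, and their reading is None.
At some moment in a run one of nose_0, nose_1, nose_2, nose_3 may be knocked a few centimetres aside while the robot is not near it.
Once in a run the grip may slacken for a moment while it holds something.
It also fails if it takes over 210 s, if anything falls off the work surface, if the arm or the gripper's body presses on something with over 40 N, if the wrist force passes 120 N, or if a joint passes its speed limit or range.

### The arm

A 7-joint arm with a two-finger parallel gripper is mounted at the origin on a cart in front of the work surface, level with it; the furniture and walls round the work are solid. World frame = base frame: x ahead of the robot, y to its left, z up, the work surface at z = 0. Lengths are in mm, angles in rad, forces in N, time in s.
With the tool pointing down it reaches from about 400 to 875 mm from the base axis. Payload 4.4 kg.
Tool frame: the origin (TCP) lies at the very end of the fingers, on their centre line; the grasp point (between the pads) lies 19 mm behind it; z points along the fingers, y is the direction in which the jaws open and shut (so a half turn about z gives the same grasp; the last joint's range is limited). The gripper opens to 85 mm and grips with 20 to 120 N. Pads are 22 mm wide; open, the fingers measure 114 mm over their backs; the gripper's body (76 mm by 85 mm) begins 54 mm behind the grasp point. The pads swing forward as they close: fully open they stand 13 mm farther back than shut.
Start: joints at [1.107, 0.628, 0.038, 1.517, -0.027, 0.996, -0.02], TCP at [251.832, -599.248, 231.313] pointing down, gripper open.
Joint ranges: [-3.06, 3.06], [-0.37, 2.12], [-1.25, 1.32], [0.18, 2.47], [-1.1, 4.24], [0.23, 1.98], [-2.94, 2.94]. Speed limits (rad/s): [2.57, 2.57, 3.14, 3.14, 3.14, 3.14, 3.14].

### API

Orientations are given as [roll, pitch, yaw] about the fixed x, y, z axes, in that order (R = Rz(yaw) Ry(pitch) Rx(roll)).
In Python, from cell import ctrl, eyes gives the robot as it stands.
- The arm moves only by the tool move_arm, never from a script. Its argument "increments" is a list of rows, each a list of 6 numbers: the shift along the tool's x, y, z in cm, then the turn, a rotation vector about the tool's x, y, z in degrees. In form: [[x, y, z, wx, wy, wz], ...]. A call has 1 to 20 rows; each row is the pose to reach, as a shift and turn from the pose commanded when the call began, along the tool's axes at that moment; what a row does not reach only later rows make up. A row lasts 1/10 s, in which the tool goes at most 50 mm and 8.59 degrees, less where a joint would pass 70% of its speed; a pose out of reach is approached as far as the arm can. A call with a gripper value outside its range is refused whole. "grip" is the opening, from -1 (shut) to 1 (fully open), set as the call begins (left out, the last holds). The fingers move at their own pace and stop on an object; the grip force is fixed at half the most. Time passes only in rows, so rows that repeat a pose let the fingers close. It gives the time, the measured TCP pose, the force and the opening at its end, in the units of the state.
- ctrl.read_state(): the state, without advancing time (a new reading comes with each control period).
- eyes.get_image(name): name is "side" or "top"; returns the picture (480x640x3 uint8, red, green, blue); there is no depth.
- eyes.calibration(name): a dict with "fx", "fy", "cx", "cy" (pixels), "dist" ([k1, k2, p1, p2, k3] as OpenCV has them; the pictures are not rectified), "pose" (4x4, takes a point from camera to world coordinates). Camera axes: x right, y up, looking along -z (the intrinsics and any distortion apply to the point x, -y, -z); pixel columns grow to the right and rows downward; lengths in mm; the calibration is good to about 2 mm. A picture is of the moment at which its call begins. calibration takes no time and is no camera call.
- ctrl.finish_job(): hands the job in, once; it reports no verdict.
The state is a dict: "clock": time; "qpos": joint angles; "qd": joint speeds; "tau": joint torques, N m; "eef_pos": TCP position; "tool_rot": TCP orientation; "force": force on the tool from outside, world axes, zero at the start; "torque": the same for the moment, N m; "width": finger opening in mm.
Only numpy, scipy, OpenCV 4.12 (cv2) and the standard library are available. Lean on these libraries where they do the work, as an engineer would, in place of code of your own. Each camera call takes 0.05 s, during which the arm holds its last target. There are 200 camera calls.

## Working session

There is one attempt and no reset: what is moved stays moved. The work goes in short steps, Python scripts to look and compute and a tool call to move; the robot and the scene stay as the last step left them, time stands still between calls to the robot, and variables do not carry over. Pictures are saved under pics/ and viewed, about 12 in all and at most 16, crops included, and the job is handed in when it is done.

Besides the shell and the picture viewer there is one more tool, called as name([rows], argument=value, ...), one row to a line, values as JSON. move_arm: Moves the arm, as the interface text tells. Its arguments: {"type":"object","properties":{"increments":{"type":"array","items":{"type":"array","items":{"type":"number"}}},"grip":{"type":"number"}},"required":["increments"]}

```bash
ls; mkdir -p pics; python3 - <<'E'
from cell import ctrl, eyes
import cv2
s=ctrl.read_state()
print(s)
for n in("top","side"):
    c=eyes.calibration(n);print(n,c)
    cv2.imwrite(f"pics/{n}0.png",eyes.get_image(n)[:,:,::-1])
E
```

```text
pics
{'clock': 0.0, 'qpos': array([ 1.1071838 ,  0.62933251,  0.03842144,  1.51837423, -0.02697307,
        0.99630773, -0.02001864]), 'qd': array([-8.99899861e-05, -1.47323848e-03, -2.00590764e-04, -1.81265406e-04,
       -1.08329891e-03, -2.24163273e-04, -2.64267763e-03]), 'tau': array([ 1.35126456e-04, -5.63393247e+01,  1.22652121e+00, -1.93441164e+01,
        1.11880770e-02,  1.06397975e-02,  1.28482611e-05]), 'eef_pos': array([ 251.59765473, -598.64761347,  230.395566  ]), 'tool_rot': array([-3.13968865e+00,  3.52249438e-05,  3.97825038e-01]), 'force': array([ 0.55514523, -0.70278171, -0.61791297]), 'torque': array([ 0.00861346, -0.00903093, -0.03476704]), 'width': 85.32591037433512}
top {'fx': 522.8140392567207, 'fy': 522.8140392567207, 'cx': 318.4079195796081, 'cy': 240.47494894878758, 'dist': array([0.02103146, 0.        , 0.        , 0.        , 0.        ]), 'pose': array([[-2.81648757e-02,  9.97974532e-01, -5.70401037e-02,
         4.48490189e+02],
       [-9.99463773e-01, -2.90684133e-02, -1.50729605e-02,
        -1.27409267e+02],
       [-1.67004960e-02,  5.65849892e-02,  9.98258099e-01,
         1.38484541e+03],
       [ 0.00000000e+00,  0.00000000e+00,  0.00000000e+00,
         1.00000000e+00]])}
side {'fx': 613.4392255243062, 'fy': 613.4392255243062, 'cx': 314.3681070003328, 'cy': 238.39001937880008, 'dist': array([0.0005639, 0.       , 0.       , 0.       , 0.       ]), 'pose': array([[ 8.07566995e-01,  2.33473203e-01, -5.41595617e-01,
        -2.11582941e+02],
       [-5.89756625e-01,  3.12265308e-01, -7.44766743e-01,
        -1.13286339e+03],
       [-4.76155535e-03,  9.20858643e-01,  3.89867525e-01,
         5.93039340e+02],
       [ 0.00000000e+00,  0.00000000e+00,  0.00000000e+00,
         1.00000000e+00]])}
```

View pics/top0.png

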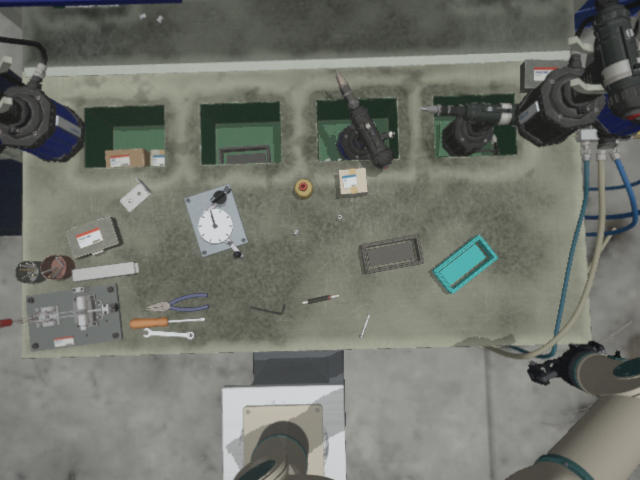

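View pics/side0.png

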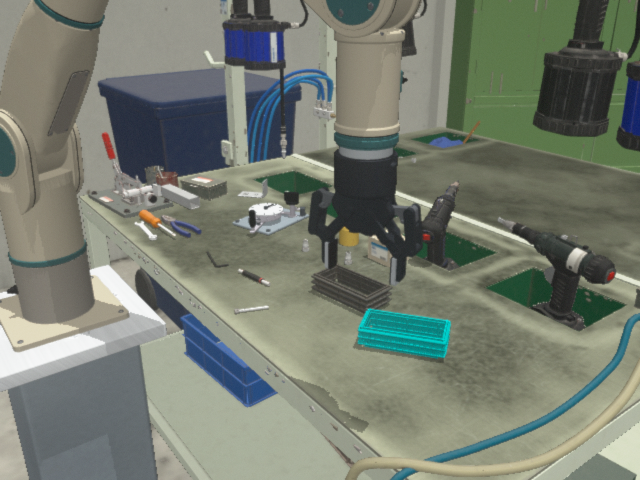

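Top view: dark tray at (391,254), turquoise look-alike at (465,264), counter dial at (214,225), lever handle near (237,253), knob near (219,196), bottle at (303,187), carton at (352,181). Nose pieces seem to be at (296,232) and (340,217). The side view agrees, at (305,245) and (348,257). Next I'll enlarge this area.

```bash
cat > h.py <<'E'
import numpy as np, cv2
from cell import ctrl, eyes
F=np.diag([1,-1,-1.])
def KD(n):
    c=eyes.calibration(n); return np.array([[c['fx'],0,c['cx']],[0,c['fy'],c['cy']],[0,0,1]]),c['dist'],c['pose']
def p2w(n,uv,z):
    K,d,P=KD(n); q=cv2.undistortPoints(np.array([[uv]],float),K,d)[0,0]
    r=P[:3,:3]@F@np.array([q[0],q[1],1]); o=P[:3,3]; return o+r*(z-o[2])/r[2]
def w2p(n,X):
    K,d,P=KD(n); R=F@P[:3,:3].T; X=np.atleast_2d(np.array(X,float))
    return cv2.projectPoints(X,cv2.Rodrigues(R)[0],-R@P[:3,3],K,d)[0][:,0]
def crop(im,u0,v0,u1,v1,k,name):
    cv2.imwrite(name,cv2.resize(im[v0:v1,u0:u1,::-1],None,fx=k,fy=k,interpolation=cv2.INTER_CUBIC))
E
python3 - <<'E'
from h import *
t=cv2.imread('pics/top0.png')[:,:,::-1];s=cv2.imread('pics/side0.png')[:,:,::-1]
a=cv2.resize(t[175:275,180:260],None,fx=5,fy=5,interpolation=2)   #400x500
b=cv2.resize(t[175:275,280:360],None,fx=5,fy=5,interpolation=2)
cv2.imwrite('pics/c1.png',np.hstack([a,b])[:,:,::-1])
for n,uv,z in [('top',(296,232),27),('top',(340,217),27),('side',(305,240),27),('side',(348,252),27),('top',(391.5,254),43),('top',(214.5,225),40),('top',(219,196),75),('top',(237,254),70)]:
    print(n,uv,p2w(n,uv,z).round(1))
E
```

```text
top (296, 232) [549.9 -49.2  27. ]
top (340, 217) [ 585.7 -164.9   27. ]
side (305, 240) [551.4 -46.2  27. ]
side (348, 252) [ 589.  -160.2   27. ]
top (391.5, 254) [ 485.  -293.3   43. ]
top (214.5, 225) [573.3 160.6  40. ]
top (219, 196) [643.2 140.4  75. ]
top (237, 254) [495.5  98.6  70. ]
```

View pics/c1.png

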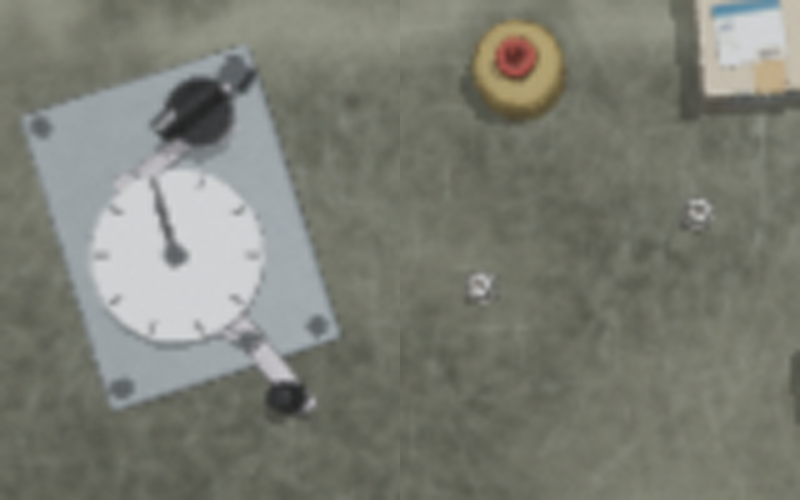

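Crop: the bottle is at (303,187), and the two nose pieces are at (296,232) and (340,217). The dial hand points to the zero tick at top left. The knob bar runs from about (212,200) to (230,190). The lever handle top is at (237,254). Now I'll fit the counter frame from the plate corners.

```bash
python3 - <<'E'
from h import *
cp=np.array([(22,117),(247,45),(340,335),(110,408)])/5+[180,175]-0.4
W=np.array([p2w('top',c,8)[:2] for c in cp]); L=np.array([[102,64],[102,-64],[-64,-64],[-64,64]],float)
a=L-L.mean(0);b=W-W.mean(0)
yaw=np.arctan2((a[:,0]*b[:,1]-a[:,1]*b[:,0]).sum(),(a*b).sum());R=np.array([[np.cos(yaw),-np.sin(yaw)],[np.sin(yaw),np.cos(yaw)]])
o=W.mean(0)-R@L.mean(0)
print(yaw,o,(W-(L@R.T+o)).round(1).tolist())
np.savez('cnt.npz',o=o,R=R,yaw=yaw)
print('dial center meas',p2w('top',(180+176/5-.4,175+257/5-.4),43)[:2])
k=o+R@[67,-34];print('knob',k)
e1=p2w('top',(180+158/5,175+124/5),75);e2=p2w('top',(180+255/5,175+77/5),75);print('bar ends',e1,e2,np.arctan2(*(e2-e1)[[1,0]]))
for q in (0,.05,.748):
    th=np.pi+.37-q; print('lever',q,o+R@(95*np.array([np.cos(th),np.sin(th)])))
g=p2w('top',(180+286/5-.4,175+397/5-.4),70);print('handle meas',g)
# tray
t=cv2.imread('pics/top0.png')
crop(t[:,:,::-1],340,215,500,305,5,'pics/tray.png')
E
```

```text
0.2821615584669128 [571.83667472 159.11630416] [[-1.4, -1.7], [-2.1, 0.8], [1.4, 0.7], [2.0, 0.1]]
dial center meas [570.36328997 159.18529631]
knob [645.65391652 145.11577516]
bar ends [634.10307212 159.29464904  75.        ] [656.5413724  109.75082712  75.        ] -1.1455349963158903
lever 0 [496.33316429 101.4602558 ]
lever 0.05 [493.54592261 105.30591357]
lever 0.748 [477.2726287  168.20702479]
handle meas [495.47417575  99.07187104  70.        ]
```

View pics/tray.png

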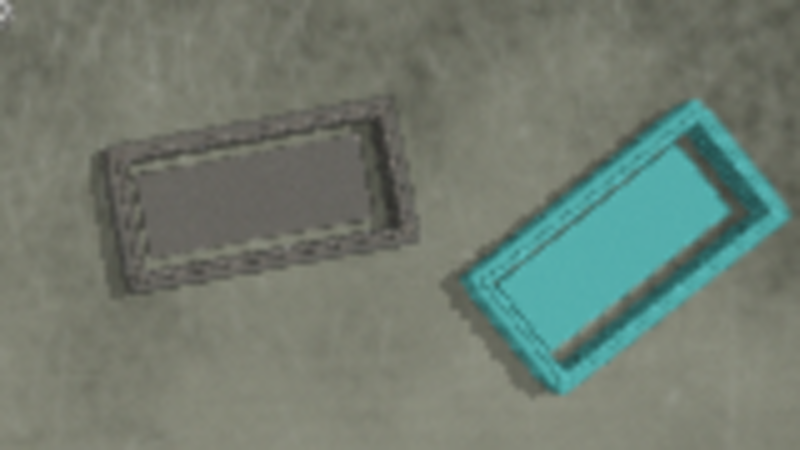

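Tray crop: the dark rim has corners at about (361,245), (418,234), (423,263) and (366,273), and it is dark grey as described. The turquoise one is not it. Now an overlay check of the knob bar, the lever and the tray in both views.

```bash
python3 - <<'E'
from h import *
t=cv2.imread('pics/top0.png');s=cv2.imread('pics/side0.png')
tc=np.array([(105,150),(392,97),(417,238),(128,292)])/5+[340,215]-.4
W=np.array([p2w('top',c,43)[:2] for c in tc]);print('tray',W.mean(0),[np.linalg.norm(W[i]-W[(i+1)%4]).round(1) for i in range(4)],(W[1]-W[0])/np.linalg.norm(W[1]-W[0]))
d=W[0]-W[1]+W[3]-W[2];print('tray y dir ang',np.arctan2(d[1],d[0]))
z=np.load('cnt.npz');o=z['o'];R=z['R'];k=o+R@[67,-34]
def pan(im,n,u0,v0,w,h,K):
    c=cv2.resize(im[v0:v0+h,u0:u0+w],None,fx=K,fy=K,interpolation=2);c2=c.copy()
    def P(X): return tuple(int(v) for v in ((w2p(n,X)[0]-[u0,v0]+.5)*K))
    for zz,col in((75,(0,0,255)),(50,(0,255,0))): cv2.circle(c2,P([*k,zz]),3,col,-1)
    for zz,col in((70,(0,0,255)),(26,(0,255,0))):
        th=np.pi+.37;cv2.circle(c2,P([*(o+R@(95*np.array([np.cos(th),np.sin(th)]))),zz]),3,col,-1)
    cv2.circle(c2,P([*o,40]),3,(255,0,0),-1)
    return np.hstack([c,c2])
cv2.imwrite('pics/ov.png',np.vstack([pan(t,'top',185,180,65,85,6),np.full((5,780,3),255,np.uint8)]));
a=pan(t,'top',188,183,66,78,6);b=pan(s,'side',228,182,88,60,6)[:, :]
b=cv2.resize(b,(a.shape[1],int(b.shape[0]*a.shape[1]/b.shape[1])))
cv2.imwrite('pics/ov.png',cv2.resize(np.vstack([a,b]),(600,int((a.shape[0]+b.shape[0])*600/a.shape[1]))))
print((a.shape[0]+b.shape[0])*600/a.shape[1])
E
```

```text
tray [ 486.49340169 -293.7408155 ] [np.float64(149.5), np.float64(73.2), np.float64(150.1), np.float64(73.6)] [ 0.15344087 -0.98815783]
tray y dir ang 1.7262221251015544
559.0909090909091
```

View pics/ov.png

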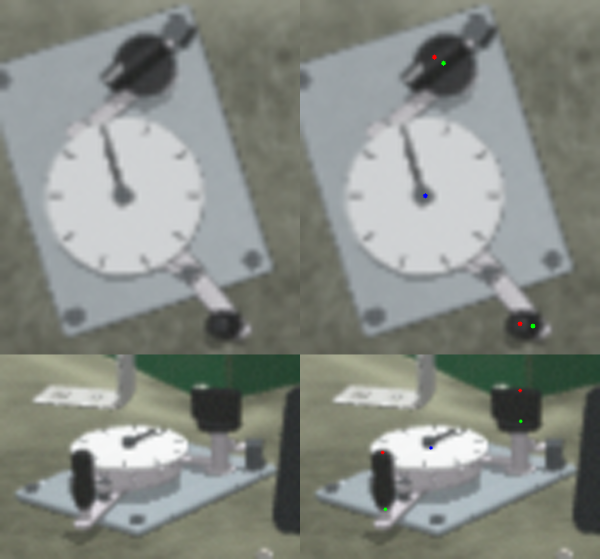

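```bash
cat >> h.py <<'E'
from scipy.spatial.transform import Rotation as Ro
def mv(xyz,yaw,show=True):
    s=ctrl.read_state(); R=Ro.from_euler('xyz',s['tool_rot']); T=Ro.from_euler('xyz',[np.pi,0,yaw])
    d=R.inv().apply(np.array(xyz)-s['eef_pos'])/10; w=(R.inv()*T).as_rotvec(degrees=True)
    r=np.r_[d,w].round(2)
    if show: print('clk',round(s['clock'],1),'at',s['eef_pos'].round(1),s['tool_rot'].round(3),'F',s['force'].round(1),'w',round(s['width'],1),'\n row',r.tolist())
    return r
def blob(n,uv,r=8):
    im=eyes.get_image(n); return blobi(im,uv,r)
def blobi(im,uv,r=8,thr=40):
    u,v=map(int,uv); c=im[v-r:v+r+1,u-r:u+r+1].max(2).astype(float); m=np.clip(c-np.median(c)-thr,0,None)
    Y,X=np.mgrid[v-r:v+r+1,u-r:u+r+1]; return np.array([(X*m).sum(),(Y*m).sum()])/m.sum()
E
python3 - <<'E'
from h import *
t=cv2.imread('pics/top0.png');s=cv2.imread('pics/side0.png')
for a in((296,232),(340,217)):
    b=blobi(t,a);print('top',b,p2w('top',b,22))
for a in((305,245),(348,257)):
    b=blobi(s,a);print('side',b,p2w('side',b,14))
z=np.load('cnt.npz');o=z['o'];R=z['R'];k=o+R@[67,-34]
u0,v0,w,h,K=203,182,34,32,12
c=cv2.resize(t[v0:v0+h,u0:u0+w],None,fx=K,fy=K,interpolation=2);c2=c.copy()
for ang,col in((-.85,(0,0,255)),(-1.05,(0,255,0))):
    d=np.array([np.cos(ang),np.sin(ang)]);n=np.array([-d[1],d[0]])
    P=w2p('top',[[*(k+d*a+n*b),75] for a,b in((-22,-5.5),(22,-5.5),(22,5.5),(-22,5.5))])
    cv2.polylines(c2,[((P-[u0,v0]+.5)*K).astype(int)],True,col,1)
cv2.imwrite('pics/knob.png',np.hstack([c,c2])); mv([*k,150],2.22)
E
```

```text
top [295.90350877 231.65789474] [551.16611109 -48.63694286  22.        ]
top [339.53398058 216.44660194] [ 587.69072768 -163.85790239   22.        ]
side [305.44736842 241.21052632] [565.468857  -27.9185145  14.       ]
side [347.94545455 257.32727273] [ 588.85339449 -160.53023911   14.        ]
clk 0.1 at [ 251.6 -598.7  230.5] [-3.14   0.     0.398] F [-0.4  0.8  0.8] w 85.0 
 row [65.14, -53.29, 8.14, -0.07, -0.09, -104.4]
```

View pics/knob.png

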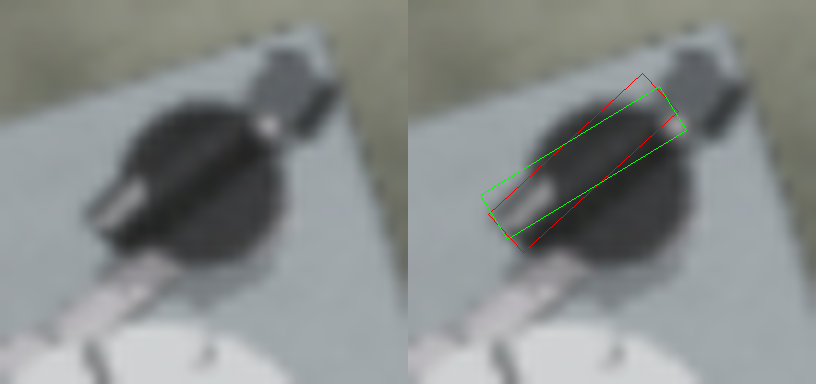

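The bar edge slopes at about 38° in the image, so the bar angle is about -0.92 in world (-1.2 in the counter frame). I'm moving above the knob.

move_arm([
  [65.14, -53.29, 2, 0, 0, -104.4],
  [65.14, -53.29, 2, 0, 0, -104.4],
  [65.14, -53.29, 2, 0, 0, -104.4],
  [65.14, -53.29, 2, 0, 0, -104.4],
  [65.14, -53.29, 2, 0, 0, -104.4],
  [65.14, -53.29, 2, 0, 0, -104.4],
  [65.14, -53.29, 2, 0, 0, -104.4],
  [65.14, -53.29, 2, 0, 0, -104.4],
  [65.14, -53.29, 2, 0, 0, -104.4],
  [65.14, -53.29, 2, 0, 0, -104.4],
  [65.14, -53.29, 2, 0, 0, -104.4],
  [65.14, -53.29, 2, 0, 0, -104.4],
  [65.14, -53.29, 2, 0, 0, -104.4],
  [65.14, -53.29, 2, 0, 0, -104.4],
  [65.14, -53.29, 2, 0, 0, -104.4],
  [65.14, -53.29, 2, 0, 0, -104.4],
  [65.14, -53.29, 2, 0, 0, -104.4],
  [65.14, -53.29, 2, 0, 0, -104.4],
  [65.14, -53.29, 2, 0, 0, -104.4],
  [65.14, -53.29, 2, 0, 0, -104.4],
], grip=-0.06)

```text
clock: 2.1
eef_pos: [645.5, 142.6, 210.8]
tool_rot: [-3.14, 0.001, 2.219]
force: [0.4, -0.5, -0.1]
width: 40.2
```

```bash
python3 - <<'E'
from h import *
print(mv([645.6,145.1,54],2.22)); print(ctrl.read_state()['qpos'].round(2))
E
```

```text
clk 2.1 at [645.5 142.6 210.8] [-3.140e+00  1.000e-03  2.219e+00] F [ 0.4 -0.5 -0.1] w 40.2 
 row [0.2, 0.19, 15.68, -0.12, 0.04, -0.08]
[ 0.2   0.19 15.68 -0.12  0.04 -0.08]
[-0.    0.7  -0.45  1.49  0.34  1.03  0.11]
```

move_arm([
  [0.2, 0.15, 5, 0, 0, 0],
  [0.2, 0.15, 9, 0, 0, 0],
  [0.2, 0.15, 12.5, 0, 0, 0],
  [0.2, 0.15, 14, 0, 0, 0],
  [0.2, 0.15, 15, 0, 0, 0],
  [0.2, 0.15, 15.4, 0, 0, 0],
  [0.2, 0.15, 15.6, 0, 0, 0],
  [0.2, 0.15, 15.6, 0, 0, 0],
])

```text
clock: 2.9
eef_pos: [646.8, 147.1, 56.6]
tool_rot: [3.14, 0.001, 2.22]
force: [0.5, 0.3, 0.4]
width: 40.1
```

move_arm([
  [0, 0, 0, 0, 0, 0],
  [0, 0, 0, 0, 0, 0],
  [0, 0, 0, 0, 0, 0],
  [0, 0, 0, 0, 0, 0],
  [0, 0, 0, 0, 0, 0],
  [0, 0, 0, 0, 0, 0],
], grip=-1)

```text
clock: 3.5
eef_pos: [645.6, 146.4, 56.5]
tool_rot: [-3.141, 0.001, 2.22]
force: [-3.0, -1.8, 6.4]
width: 10.0
```

move_arm([
  [0, 0, 0, 0, 0, 8],
  [0, 0, 0, 0, 0, 16],
  [0, 0, 0, 0, 0, 24],
  [0, 0, 0, 0, 0, 32],
  [0, 0, 0, 0, 0, 40],
  [0, 0, 0, 0, 0, 48],
  [0, 0, 0, 0, 0, 55],
  [0, 0, 0, 0, 0, 61],
  [0, 0, 0, 0, 0, 66],
  [0, 0, 0, 0, 0, 66],
  [0, 0, 0, 0, 0, 66],
])

```text
clock: 4.6
eef_pos: [645.1, 146.3, 56.4]
tool_rot: [-3.141, 0.002, 1.068]
force: [-4.1, -2.0, 6.6]
width: 9.5
```

```bash
python3 - <<'E'
from h import *
s=ctrl.read_state();print(s['torque'],s['force'],s['width'],s['tool_rot'])
E
```

```text
[-0.4392555   0.72357377 -0.03049669] [-4.06036523 -1.97395356  6.55169443] 9.525593788335112 [-3.14093087e+00  1.76292869e-03  1.06793225e+00]
```

move_arm([
  [0, 0, 0, 0, 0, 0],
  [0, 0, 0, 0, 0, 0],
  [0, 0, 0, 0, 0, 0],
  [0, 0, -4, 0, 0, 0],
  [0, 0, -9, 0, 0, 0],
  [0, 0, -14, 0, 0, 0],
  [0, 0, -14, 0, 0, 0],
], grip=-0.06)

```text
clock: 5.3
eef_pos: [651.0, 148.4, 203.4]
tool_rot: [3.131, -0.011, 1.068]
force: [0.7, -0.1, -0.2]
width: 40.1
```

```bash
python3 - <<'E'
from h import *
mv([550.5,-48.5,120],0.155)
E
```

```text
clk 5.3 at [651.  148.4 203.4] [ 3.131 -0.011  1.068] F [ 0.7 -0.1 -0.2] w 40.1 
 row [-22.18, 0.6, 8.11, 0.3, -0.85, 52.3]
```

move_arm([
  [-5, 0.1, 2, 0, 0, 8],
  [-10, 0.3, 4, 0, 0, 16],
  [-15, 0.5, 6, 0, 0, 24],
  [-19, 0.5, 7, 0, 0, 32],
  [-21, 0.6, 7.3, 0, 0, 40],
  [-22.1, 0.6, 7.3, 0, 0, 48],
  [-22.1, 0.6, 7.3, 0, 0, 52.3],
  [-22.1, 0.6, 7.3, 0, 0, 52.3],
  [-22.1, 0.6, 7.3, 0, 0, 52.3],
  [-22.1, 0.6, 7.3, 0, 0, 52.3],
])

```text
clock: 6.3
eef_pos: [544.9, -49.1, 122.2]
tool_rot: [-3.141, -0.0, 0.157]
force: [-0.1, 0.0, 0.1]
width: 40.3
```

```bash
python3 - <<'E'
from h import *
t=eyes.get_image('top');s=eyes.get_image('side')
cv2.imwrite('pics/t1.png',t[:,:,::-1]);cv2.imwrite('pics/s1.png',s[:,:,::-1])
a=cv2.resize(t[170:300,180:440],None,fx=3,fy=3,interpolation=2)
b=cv2.resize(s[170:290,230:490],None,fx=3,fy=3,interpolation=2)[:210]
cv2.imwrite('pics/v1.png',np.vstack([a,b])[:,:,::-1])
mv([550.5,-48.5,4],0.155)
E
```

```text
clk 6.4 at [544.8 -49.3 122.3] [-3.141 -0.     0.157] F [ 0.2 -0.2  0.3] w 40.3 
 row [0.57, 0.02, 11.83, -0.01, -0.01, 0.1]
```

View pics/v1.png

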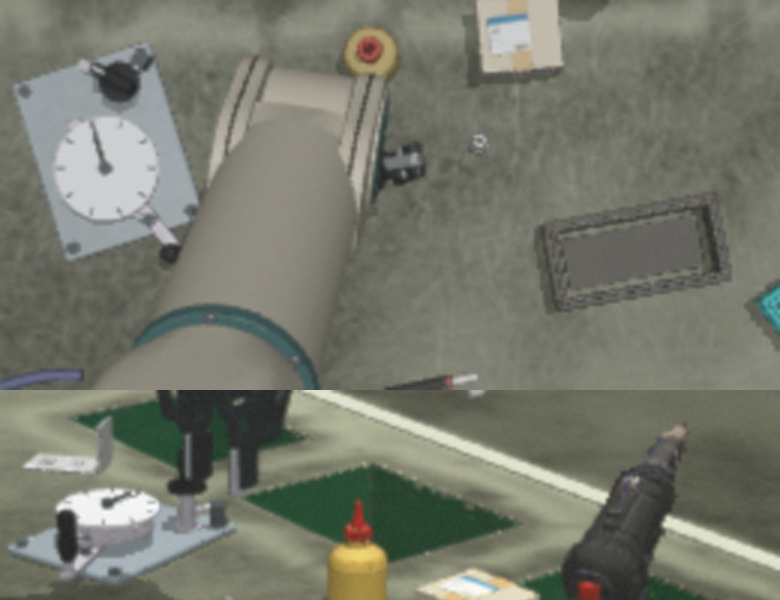

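The knob bar has turned and the flag is off the dial, so the counter is unlocked; the dial is still at 0. Nose 1 is still at (340,217). I'll check nose 0 in the side image by its blob.

```bash
python3 - <<'E'
from h import *
s=cv2.imread('pics/s1.png');s0=cv2.imread('pics/side0.png')
for im in(s0,s): 
  for a in((305,245),(348,257)):
    b=blobi(im,a,8,50);print(b,p2w('side',b,16))
E
```

```text
[305. 239.] [569.74126123 -20.07621784  16.        ]
[348.5 257. ] [ 588.19739054 -163.2659015    16.        ]
[nan nan] [nan nan nan]
[nan nan] [nan nan nan]h.py:25: RuntimeWarning: invalid value encountered in divide
  Y,X=np.mgrid[v-r:v+r+1,u-r:u+r+1]; return np.array([(X*m).sum(),(Y*m).sum()])/m.sum()
```

```bash
python3 - <<'E'
from h import *
s=cv2.imread('pics/s1.png')[:,:,::-1]
crop(s,270,200,390,290,6,'pics/v2.png'); print(w2p('side',[[550.5,-48.5,0],[550.5,-48.5,27],[588,-163,0]]))
E
```

```text
[[305.38606453 250.88679932]
 [305.2657255  240.39386872]
 [348.23802301 263.41711537]]
```

View pics/v2.png

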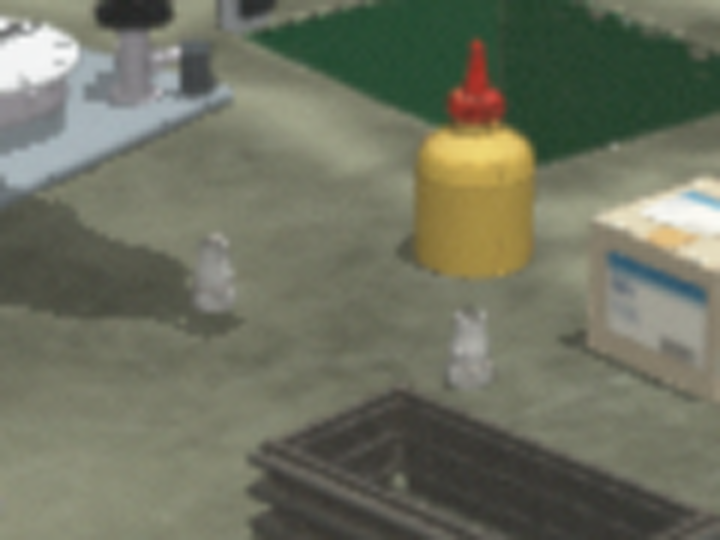

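Both nose pieces stand where I computed: nose 0's base is at (306,251) and nose 1's at (348,264). I'm descending on nose 0.

move_arm([
  [0.57, 0, 4, 0, 0, 0],
  [0.57, 0, 8, 0, 0, 0],
  [0.57, 0, 10, 0, 0, 0],
  [0.57, 0, 11, 0, 0, 0],
  [0.57, 0, 11.6, 0, 0, 0],
  [0.57, 0, 11.8, 0, 0, 0],
  [0.57, 0, 11.8, 0, 0, 0],
])

```text
clock: 7.1
eef_pos: [551.0, -48.8, 5.0]
tool_rot: [3.141, -0.001, 0.155]
force: [0.1, -0.2, -0.7]
width: 40.2
```

move_arm([
  [0, 0, 0, 0, 0, 0],
  [0, 0, 0, 0, 0, 0],
  [0, 0, 0, 0, 0, 0],
  [0, 0, 0, 0, 0, 0],
  [0, 0, 0, 0, 0, 0],
  [0, 0, 0, 0, 0, 0],
], grip=-1)

```text
clock: 7.7
eef_pos: [551.1, -48.8, 5.5]
tool_rot: [3.141, -0.002, 0.155]
force: [-0.9, 0.8, 5.4]
width: 13.7
```

move_arm([
  [0, 0, -3, 0, 0, 0],
  [0, 0, -7, 0, 0, 0],
  [0, 0, -11, 0, 0, 0],
  [0, 0, -12, 0, 0, 0],
  [0, 0, -12, 0, 0, 0],
])

```text
clock: 8.2
eef_pos: [551.7, -48.8, 126.5]
tool_rot: [3.141, -0.005, 0.155]
force: [0.6, -0.0, 0.4]
width: 13.4
```

```bash
python3 - <<'E'
from h import *
tc=np.array([486.5,-293.7]);d=np.array([np.cos(1.726),np.sin(1.726)])
print(tc+33*d,tc-33*d)
mv([*(tc+33*d),124],0.155)
E
```

```text
[ 481.39881619 -261.09665778] [ 491.60118381 -326.30334222]
clk 8.2 at [551.7 -48.8 126.5] [ 3.141 -0.005  0.155] F [ 0.6 -0.   0.4] w 13.4 
 row [-10.23, 19.88, 0.22, 0.05, -0.26, 0.02]
```

move_arm([
  [-1.5, 4, 0.2, 0, 0, 0],
  [-3, 8, 0.2, 0, 0, 0],
  [-4.6, 12, 0.2, 0, 0, 0],
  [-6.2, 16, 0.2, 0, 0, 0],
  [-7.8, 20, 0.2, 0, 0, 0],
  [-9.3, 24, 0.2, 0, 0, 0],
  [-10.2, 26, 0.2, 0, 0, 0],
  [-10.2, 26.5, 0.2, 0, 0, 0],
  [-10.2, 26.5, 0.2, 0, 0, 0],
  [-10.2, 26.5, 0.2, 0, 0, 0],
])

```text
clock: 9.2
eef_pos: [490.9, -323.9, 121.4]
tool_rot: [-3.139, 0.001, 0.157]
force: [0.2, 1.1, 0.0]
width: 13.8
```

```bash
python3 - <<'E'
from h import *
mv([491.6,-326.3,15.5],0.155)
E
```

```text
clk 9.2 at [ 490.9 -323.9  121.4] [-3.139e+00  1.000e-03  1.570e-01] F [0.2 1.1 0. ] w 13.8 
 row [0.03, 0.27, 10.58, -0.15, 0.03, 0.14]
```

move_arm([
  [0, 0.2, 2, 0, 0, 0],
  [0, 0.2, 5, 0, 0, 0],
  [0, 0.2, 8, 0, 0, 0],
  [0, 0.2, 9.5, 0, 0, 0],
  [0, 0.2, 10.2, 0, 0, 0],
  [0, 0.2, 10.5, 0, 0, 0],
  [0, 0.2, 10.5, 0, 0, 0],
  [0, 0.2, 10.5, 0, 0, 0],
])

```text
clock: 10.0
eef_pos: [491.6, -328.7, 18.4]
tool_rot: [3.14, -0.002, 0.155]
force: [0.4, -0.3, -0.2]
width: 13.5
```

move_arm([
  [0, 0, 0, 0, 0, 0],
  [0, 0, 0, 0, 0, 0],
  [0, 0, 0, 0, 0, 0],
  [0, 0, -3, 0, 0, 0],
  [0, 0, -7, 0, 0, 0],
  [0, 0, -11, 0, 0, 0],
  [0, 0, -12, 0, 0, 0],
  [0, 0, -12, 0, 0, 0],
], grip=-0.06)

```text
clock: 10.8
eef_pos: [492.0, -329.2, 139.4]
tool_rot: [3.139, -0.003, 0.155]
force: [0.6, 0.3, -0.5]
width: 40.1
```

```bash
python3 - <<'E'
from h import *
t=eyes.get_image('top');s=eyes.get_image('side');cv2.imwrite('pics/t2.png',t[:,:,::-1]);cv2.imwrite('pics/s2.png',s[:,:,::-1])
b=blobi(t,(340,217));print(b,p2w('top',b,22))
mv([588,-163,120],0.155)
a=cv2.resize(s[200:330,270:470],None,fx=4,fy=4,interpolation=2)
cv2.imwrite('pics/v3.png',a[:,:,::-1])
E
```

```text
[339.53271028 216.42056075] [ 587.75920462 -163.85666055   22.        ]
clk 10.9 at [ 490.2 -327.9  136.5] [-3.141e+00  1.000e-03  1.550e-01] F [-0.1  0.4 -1. ] w 40.1 
 row [12.21, -14.78, 1.65, -0.05, 0.05, 0.01]
```

View pics/v3.png

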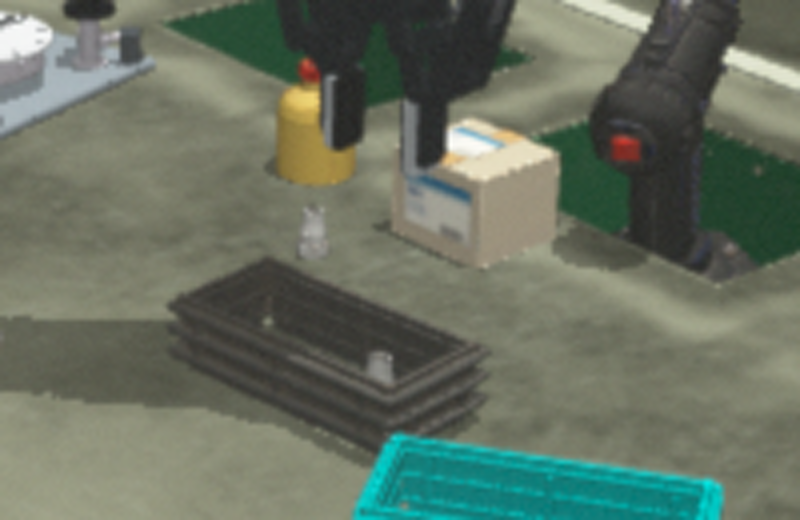

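Nose 0 stands in the dark tray at (365,291), and nose 1 is still at (348,258). Now for nose 1.

move_arm([
  [3, -3.7, 1, 0, 0, 0],
  [6, -7.3, 1.5, 0, 0, 0],
  [9, -11, 1.6, 0, 0, 0],
  [11.5, -14, 1.6, 0, 0, 0],
  [12.2, -14.8, 1.6, 0, 0, 0],
  [12.2, -14.8, 1.6, 0, 0, 0],
  [12.2, -14.8, 1.6, 0, 0, 0],
])

```text
clock: 11.6
eef_pos: [586.8, -164.8, 120.1]
tool_rot: [3.141, 0.003, 0.154]
force: [-0.9, -0.0, 0.2]
width: 40.5
```

```bash
python3 - <<'E'
from h import *
mv([588,-163.2,4.5],0.155)
E
```

```text
clk 11.6 at [ 586.8 -164.8  120.1] [3.141e+00 3.000e-03 1.540e-01] F [-0.9 -0.   0.2] w 40.5 
 row [0.18, -0.15, 11.56, 0.03, 0.18, -0.07]
```

move_arm([
  [0.1, -0.1, 4, 0, 0, 0],
  [0.1, -0.1, 8, 0, 0, 0],
  [0.1, -0.1, 10, 0, 0, 0],
  [0.1, -0.1, 11, 0, 0, 0],
  [0.1, -0.1, 11.4, 0, 0, 0],
  [0.1, -0.1, 11.5, 0, 0, 0],
  [0.1, -0.1, 11.5, 0, 0, 0],
])

```text
clock: 12.3
eef_pos: [590.0, -162.9, 7.4]
tool_rot: [3.141, -0.002, 0.154]
force: [-0.3, -0.0, 0.2]
width: 40.2
```

move_arm([
  [0, 0, 0, 0, 0, 0],
  [0, 0, 0, 0, 0, 0],
  [0, 0, 0, 0, 0, 0],
  [0, 0, 0, 0, 0, 0],
  [0, 0, 0, 0, 0, 0],
  [0, 0, 0, 0, 0, 0],
], grip=-1)

```text
clock: 12.9
eef_pos: [590.1, -162.3, 7.6]
tool_rot: [3.141, -0.002, 0.155]
force: [-1.4, 0.0, 7.0]
width: 12.9
```

move_arm([
  [0, 0, -3, 0, 0, 0],
  [0, 0, -7, 0, 0, 0],
  [0, 0, -11, 0, 0, 0],
  [0, 0, -12, 0, 0, 0],
  [0, 0, -12, 0, 0, 0],
])

```text
clock: 13.4
eef_pos: [590.7, -162.4, 128.5]
tool_rot: [3.14, -0.004, 0.155]
force: [0.1, -0.1, -0.6]
width: 12.5
```

```bash
python3 - <<'E'
from h import *
mv([481.4,-261.1,124],0.155)
E
```

```text
clk 13.4 at [ 590.7 -162.4  128.5] [ 3.14  -0.004  0.155] F [ 0.1 -0.1 -0.6] w 12.5 
 row [-12.33, 8.06, 0.41, 0.09, -0.24, 0.02]
```

move_arm([
  [-3, 2, 0.2, 0, 0, 0],
  [-6, 4, 0.3, 0, 0, 0],
  [-9, 6, 0.3, 0, 0, 0],
  [-11.5, 7.5, 0.3, 0, 0, 0],
  [-12.3, 8, 0.3, 0, 0, 0],
  [-12.3, 8, 0.3, 0, 0, 0],
  [-12.3, 8, 0.3, 0, 0, 0],
])

```text
clock: 14.1
eef_pos: [481.2, -258.8, 122.6]
tool_rot: [-3.14, -0.0, 0.157]
force: [0.2, 0.4, 0.0]
width: 12.4
```

```bash
python3 - <<'E'
from h import *
mv([481.4,-261.1,18],0.155)
E
```

```text
clk 14.1 at [ 481.2 -258.8  122.6] [-3.14  -0.     0.157] F [0.2 0.4 0. ] w 12.4 
 row [-0.02, 0.25, 10.46, -0.07, -0.02, 0.09]
```

move_arm([
  [0, 0.1, 2, 0, 0, 0],
  [0, 0.1, 5, 0, 0, 0],
  [0, 0.1, 8, 0, 0, 0],
  [0, 0.1, 9.5, 0, 0, 0],
  [0, 0.1, 10.2, 0, 0, 0],
  [0, 0.1, 10.5, 0, 0, 0],
  [0, 0.1, 10.5, 0, 0, 0],
  [0, 0.1, 10.5, 0, 0, 0],
])

```text
clock: 14.9
eef_pos: [481.2, -261.2, 19.1]
tool_rot: [3.141, -0.001, 0.156]
force: [-0.1, -0.1, 0.2]
width: 12.8
```

move_arm([
  [0, 0, 0, 0, 0, 0],
  [0, 0, 0, 0, 0, 0],
  [0, 0, 0, 0, 0, 0],
  [0, 0, -3, 0, 0, 0],
  [0, 0, -7, 0, 0, 0],
  [0, 0, -11, 0, 0, 0],
  [0, 0, -14, 0, 0, 0],
  [0, 0, -14, 0, 0, 0],
], grip=-0.06)

```text
clock: 15.7
eef_pos: [482.8, -262.6, 162.7]
tool_rot: [3.137, -0.007, 0.155]
force: [1.0, -0.6, -0.1]
width: 40.0
```

```bash
python3 - <<'E'
from h import *
z=np.load('cnt.npz');o=z['o'];R=z['R'];yaw=z['yaw']
th=np.pi+.37+yaw; print('lever dir ang',th-2*np.pi)
# tool x along radial -> tool y tangential
mv([496,101,130],th-np.pi)
E
```

```text
lever dir ang -2.48943109512288
clk 15.7 at [ 482.8 -262.6  162.7] [ 3.137 -0.007  0.155] F [ 1.  -0.6 -0.1] w 40.0 
 row [6.89, -35.73, 3.15, 0.38, -0.33, -28.49]
```

move_arm([
  [1, -4.5, 0, 0, 0, -5],
  [2, -9, 0.5, 0, 0, -10],
  [3, -13.5, 1, 0, 0, -15],
  [4, -18, 1.5, 0, 0, -20],
  [5, -22.5, 2, 0, 0, -25],
  [5.9, -27, 2.5, 0, 0, -28.5],
  [6.5, -31.5, 3, 0, 0, -28.5],
  [6.8, -34.5, 3, 0, 0, -28.5],
  [6.9, -35.7, 3, 0, 0, -28.5],
  [6.9, -35.7, 3, 0, 0, -28.5],
  [6.9, -35.7, 3, 0, 0, -28.5],
])

```text
clock: 16.8
eef_pos: [493.2, 100.4, 128.1]
tool_rot: [3.141, 0.001, 0.651]
force: [0.5, -0.2, 0.5]
width: 39.9
```

```bash
python3 - <<'E'
from h import *
t=eyes.get_image('top');s=eyes.get_image('side');cv2.imwrite('pics/t3.png',t[:,:,::-1]);cv2.imwrite('pics/s3.png',s[:,:,::-1])
a=cv2.resize(t[160:340,240:520],None,fx=2.5,fy=2.5,interpolation=2)
cv2.imwrite('pics/v4.png',a[:,:,::-1])
mv([496,100.5,38],0.652)
E
```

```text
clk 16.9 at [493.5  99.8 128.3] [3.141e+00 1.000e-03 6.490e-01] F [-0.4 -0.   1.3] w 39.9 
 row [0.25, 0.09, 9.03, 0.05, 0.04, -0.16]
```

View pics/v4.png

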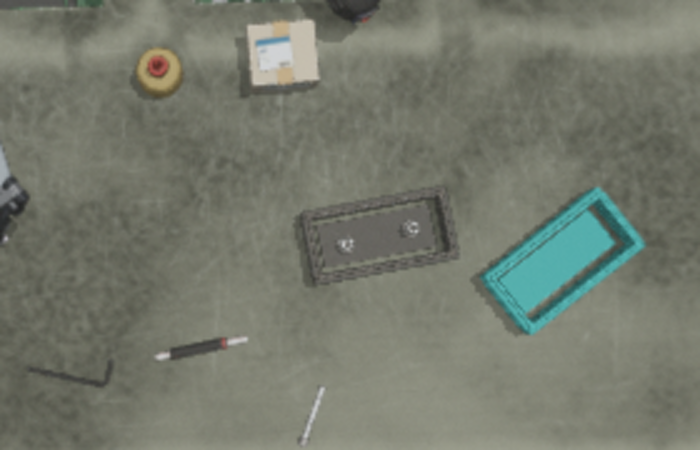

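Two pieces are in the dark tray, at (378,257) and (404,251). No more are on the bench here. Now down over the lever handle, caging it.

move_arm([
  [0.25, 0, 4, 0, 0, 0],
  [0.25, 0, 7, 0, 0, 0],
  [0.25, 0, 8.4, 0, 0, 0],
  [0.25, 0, 9, 0, 0, 0],
  [0.25, 0, 9, 0, 0, 0],
  [0.25, 0, 9, 0, 0, 0],
])

```text
clock: 17.5
eef_pos: [496.0, 103.1, 39.0]
tool_rot: [3.141, -0.001, 0.651]
force: [0.9, 0.4, 0.6]
width: 40.1
```

move_arm([
  [0, 0, 0, 0, 0, 0],
  [0, 0, 0, 0, 0, 0],
  [0, 0, 0, 0, 0, 0],
  [0, 0, 0, 0, 0, 0],
], grip=-0.39)

```text
clock: 17.9
eef_pos: [495.5, 103.9, 38.7]
tool_rot: [3.141, -0.001, 0.653]
force: [0.5, -1.0, 0.3]
width: 26.3
```

```bash
python3 - <<'E'
from h import *
mv([496,100.5,38],0.652)
s=ctrl.read_state();Ri=Ro.from_euler('xyz',s['tool_rot']).inv();p0=s['eef_pos']
o=np.load('cnt.npz')['o'];yaw=float(np.load('cnt.npz')['yaw'])
for q in (0,.1,.2,.3,.4,.5,.6,.7,.748,.78,.8,.82,.84,.86):
    th=np.pi+.37+yaw-q; p=[*(o+95*np.array([np.cos(th),np.sin(th)])),p0[2]]
    print(q,(Ri.apply(p-p0)/10).round(2),round(np.degrees(min(q,.748)),1))
E
```

```text
clk 17.9 at [495.5 103.9  38.7] [ 3.141e+00 -1.000e-03  6.530e-01] F [ 0.5 -1.   0.3] w 26.3 
 row [-0.16, 0.3, 0.07, 0.02, -0.04, 0.04]
0 [-0.08  0.24  0.  ] 0.0
0.1 [-0.03 -0.71 -0.  ] 5.7
0.2 [ 0.11 -1.65 -0.  ] 11.5
0.3 [ 0.35 -2.57 -0.  ] 17.2
0.4 [ 0.67 -3.46 -0.  ] 22.9
0.5 [ 1.09 -4.31 -0.  ] 28.6
0.6 [ 1.58 -5.12 -0.  ] 34.4
0.7 [ 2.16 -5.88 -0.  ] 40.1
0.748 [ 2.46 -6.22 -0.  ] 42.9
0.78 [ 2.67 -6.44 -0.  ] 42.9
0.8 [ 2.81 -6.57 -0.  ] 42.9
0.82 [ 2.94 -6.7  -0.  ] 42.9
0.84 [ 3.08 -6.83  0.  ] 42.9
0.86 [ 3.23 -6.96  0.  ] 42.9
```

move_arm([
  [0, -0.7, 0, 0, 0, 5.7],
  [0.1, -1.65, 0, 0, 0, 11.5],
  [0.35, -2.57, 0, 0, 0, 17.2],
  [0.67, -3.46, 0, 0, 0, 22.9],
  [1.09, -4.31, 0, 0, 0, 28.6],
  [1.58, -5.12, 0, 0, 0, 34.4],
  [2.16, -5.88, 0, 0, 0, 40.1],
  [2.16, -5.88, 0, 0, 0, 40.1],
  [2.16, -5.88, 0, 0, 0, 40.1],
])

```text
clock: 18.8
eef_pos: [476.3, 162.9, 38.4]
tool_rot: [3.141, 0.001, -0.045]
force: [-0.4, -3.4, 2.0]
width: 26.1
```

```bash
cat >> h.py <<'E'
def lev():
    s=ctrl.read_state();o=np.load('cnt.npz')['o'];yaw=float(np.load('cnt.npz')['yaw'])
    v=s['eef_pos'][:2]-o; q=(np.pi+.37+yaw-np.arctan2(v[1],v[0]))%(2*np.pi); q=q-2*np.pi if q>5 else q
    t=np.array([v[1],-v[0]])/np.linalg.norm(v)
    print('clk',round(s['clock'],1),'tcp angle',q,'r',np.linalg.norm(v),'tang F',s['force'][:2]@t,'F',s['force'].round(1),'yaw',s['tool_rot'][2].round(3))
E
python3 - <<'E'
from h import *
lev()
E
```

```text
clk 18.8 tcp angle 0.6915851654450309 r 95.57364149640699 tang F -3.4101187047562527 F [-0.4 -3.4  2. ] yaw -0.045
```

move_arm([
  [0, -0.4, 0, 0, 0, 1],
  [0.03, -0.8, 0, 0, 0, 2],
  [0.03, -0.8, 0, 0, 0, 2],
  [0.03, -0.8, 0, 0, 0, 2],
])

```text
clock: 19.2
eef_pos: [476.9, 171.5, 38.1]
tool_rot: [3.141, 0.001, -0.082]
force: [-2.2, -3.4, 0.8]
width: 26.0
```

move_arm([
  [0, -0.2, 0, 0, 0, 0],
  [0, -0.2, 0, 0, 0, 0],
  [0, -0.2, 0, 0, 0, 0],
])

```text
clock: 19.5
eef_pos: [477.4, 173.6, 38.2]
tool_rot: [3.142, 0.0, -0.082]
force: [-2.7, -2.8, -1.2]
width: 26.2
```

move_arm([
  [0, -0.2, 0, 0, 0, 0],
  [0, -0.2, 0, 0, 0, 0],
  [0, -0.2, 0, 0, 0, 0],
])

```text
clock: 19.8
eef_pos: [477.5, 174.7, 38.2]
tool_rot: [3.14, 0.0, -0.083]
force: [-2.5, -5.8, 0.2]
width: 25.9
```

```bash
python3 -c "
from h import *
lev()"
```

```text
clk 19.8 tcp angle 0.8154677693246088 r 95.61292356255575 tang F -6.125432065854747 F [-2.5 -5.8  0.2] yaw -0.083
```

move_arm([
  [0, -0.2, 0, 0, 0, 0],
  [0, -0.3, 0, 0, 0, 0],
  [0, -0.3, 0, 0, 0, 0],
])

```text
clock: 20.1
eef_pos: [477.5, 174.9, 38.1]
tool_rot: [3.137, 0.001, -0.085]
force: [-2.2, -10.3, 1.2]
width: 26.0
```

```bash
python3 - <<'E'
from h import *
lev()
s=ctrl.read_state();Ri=Ro.from_euler('xyz',s['tool_rot']).inv();p0=s['eef_pos']
o=np.load('cnt.npz')['o'];yaw=float(np.load('cnt.npz')['yaw'])
for q in (.748,.65,.55,.45,.35,.25,.15,.05,0,-.05,-.08):
    th=np.pi+.37+yaw-q; p=[*(o+95*np.array([np.cos(th),np.sin(th)])),p0[2]]
    print(q,(Ri.apply(p-p0)/10).round(2),round(np.degrees(max(q,0)-.735),1))
E
```

```text
clk 20.1 tcp angle 0.8178088006318798 r 95.64263681843087 tang F -10.563293029369685 F [ -2.2 -10.3   1.2] yaw -0.085
0.748 [0.03 0.67 0.  ] 0.7
0.65 [0.07 1.6  0.01] -4.9
0.55 [0.2  2.54 0.01] -10.6
0.45 [0.42 3.46 0.01] -16.3
0.35 [0.74 4.36 0.02] -22.1
0.25 [1.14 5.22 0.02] -27.8
0.15 [1.62 6.03 0.02] -33.5
0.05 [2.19 6.8  0.03] -39.2
0 [2.5  7.16 0.03] -42.1
-0.05 [2.83 7.5  0.03] -42.1
-0.08 [3.03 7.7  0.03] -42.1
```

Stop reached (force is rising with no motion). Now returning home.

move_arm([
  [0.07, 1.6, 0, 0, 0, -4.9],
  [0.2, 2.54, 0, 0, 0, -10.6],
  [0.42, 3.46, 0, 0, 0, -16.3],
  [0.74, 4.36, 0, 0, 0, -22.1],
  [1.14, 5.22, 0, 0, 0, -27.8],
  [1.62, 6.03, 0, 0, 0, -33.5],
  [2.19, 6.8, 0, 0, 0, -39.2],
  [2.5, 7.2, 0, 0, 0, -42.1],
  [2.6, 7.5, 0, 0, 0, -42.1],
  [2.6, 7.5, 0, 0, 0, -42.1],
  [2.6, 7.5, 0, 0, 0, -42.1],
])

```text
clock: 21.2
eef_pos: [498.2, 102.4, 38.5]
tool_rot: [3.142, -0.001, 0.652]
force: [0.7, -0.4, 0.2]
width: 25.8
```

```bash
python3 - <<'E'
from h import *
lev()
t=eyes.get_image('top');s=eyes.get_image('side');cv2.imwrite('pics/t4.png',t[:,:,::-1]);cv2.imwrite('pics/s4.png',s[:,:,::-1])
a=cv2.resize(t[180:265,185:265],None,fx=5,fy=5,interpolation=2)[:425]
b=cv2.resize(s[170:255,215:315],(400,340),interpolation=2);b=np.vstack([b,b[:85]*0])
cv2.imwrite('pics/v5.png',np.hstack([a,b])[:,:,::-1])
E
```

```text
clk 21.2 tcp angle -0.004110791222436738 r 92.97036771675616 tang F -0.7478728001846564 F [ 0.7 -0.4  0.2] yaw 0.652
```

View pics/v5.png

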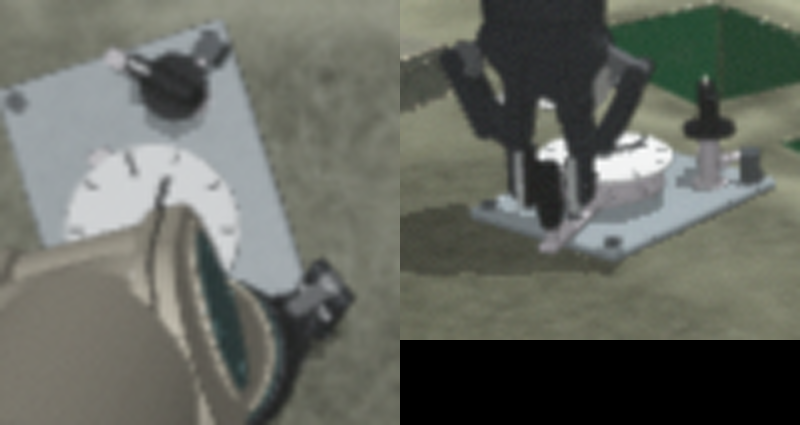

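The hand has advanced exactly one tick and the lever is home inside the cage with no load. Second stroke.

```bash
python3 - <<'E'
from h import *
s=ctrl.read_state();Ri=Ro.from_euler('xyz',s['tool_rot']).inv();p0=s['eef_pos']
o=np.load('cnt.npz')['o'];yaw=float(np.load('cnt.npz')['yaw'])
for q in (.1,.2,.3,.4,.5,.6,.7,.78,.82,.86):
    th=np.pi+.37+yaw-q; p=[*(o+95*np.array([np.cos(th),np.sin(th)])),p0[2]]
    print(q,(Ri.apply(p-p0)/10).round(2),round(np.degrees(min(q,.735)),1))
E
```

```text
0.1 [-0.13 -0.97  0.  ] 5.7
0.2 [ 0.02 -1.91  0.  ] 11.5
0.3 [ 0.25 -2.82  0.  ] 17.2
0.4 [ 0.58 -3.72  0.  ] 22.9
0.5 [ 0.99 -4.57  0.  ] 28.6
0.6 [ 1.49 -5.38  0.  ] 34.4
0.7 [ 2.07 -6.14  0.  ] 40.1
0.78 [ 2.58 -6.7   0.  ] 42.1
0.82 [ 2.85 -6.96  0.  ] 42.1
0.86 [ 3.13 -7.21  0.  ] 42.1
```

move_arm([
  [-0.1, -0.97, 0, 0, 0, 5.7],
  [0, -1.9, 0, 0, 0, 11.5],
  [0.25, -2.82, 0, 0, 0, 17.2],
  [0.58, -3.72, 0, 0, 0, 22.9],
  [0.99, -4.57, 0, 0, 0, 28.6],
  [1.49, -5.38, 0, 0, 0, 34.4],
  [2.07, -6.14, 0, 0, 0, 40.1],
  [2.58, -6.7, 0, 0, 0, 42.1],
  [2.7, -6.85, 0, 0, 0, 42.1],
  [2.85, -6.96, 0, 0, 0, 42.1],
  [2.85, -6.96, 0, 0, 0, 42.1],
])

```text
clock: 22.4
eef_pos: [477.4, 173.8, 38.1]
tool_rot: [3.141, 0.001, -0.082]
force: [-2.6, -3.0, -0.1]
width: 26.2
```

move_arm([
  [0, -0.3, 0, 0, 0, 0],
  [0, -0.3, 0, 0, 0, 0],
  [0, -0.3, 0, 0, 0, 0],
])

```text
clock: 22.7
eef_pos: [477.6, 174.7, 38.1]
tool_rot: [3.139, 0.002, -0.084]
force: [-3.1, -7.5, 0.5]
width: 26.3
```

```bash
python3 -c "
from h import *
lev()"
```

```text
clk 22.7 tcp angle 0.8164298035505233 r 95.56350916724985 tang F -7.878992512696208 F [-3.1 -7.5  0.5] yaw -0.084
```

move_arm([
  [0, -0.2, 0, 0, 0, 0],
  [0, -0.2, 0, 0, 0, 0],
  [0, -0.2, 0, 0, 0, 0],
])

```text
clock: 23.0
eef_pos: [477.6, 174.9, 38.0]
tool_rot: [3.137, 0.002, -0.086]
force: [-3.4, -11.5, 1.9]
width: 25.8
```

move_arm([
  [0.07, 1.6, 0, 0, 0, -4.9],
  [0.2, 2.54, 0, 0, 0, -10.6],
  [0.42, 3.46, 0, 0, 0, -16.3],
  [0.74, 4.36, 0, 0, 0, -22.1],
  [1.14, 5.22, 0, 0, 0, -27.8],
  [1.62, 6.03, 0, 0, 0, -33.5],
  [2.19, 6.8, 0, 0, 0, -39.2],
  [2.4, 7.2, 0, 0, 0, -42.1],
  [2.5, 7.5, 0, 0, 0, -42.1],
  [2.5, 7.5, 0, 0, 0, -42.1],
  [2.5, 7.5, 0, 0, 0, -42.1],
])

```text
clock: 24.1
eef_pos: [497.6, 103.0, 38.4]
tool_rot: [-3.142, -0.001, 0.652]
force: [0.2, 0.8, 0.1]
width: 26.0
```

```bash
python3 -c "
from h import *
lev()"
```

```text
clk 24.1 tcp angle 0.004738812132067949 r 93.01364881978971 tang F 0.49253391271088504 F [0.2 0.8 0.1] yaw 0.652
```

move_arm([
  [0, 0, 0, 0, 0, 0],
  [0, 0, 0, 0, 0, 0],
  [0, 0, 0, 0, 0, 0],
  [0, 0, -4, 0, 0, 0],
  [0, 0, -8, 0, 0, 0],
  [0, 0, -12, 0, 0, 0],
  [0, 0, -15, 0, 0, 0],
  [0, 0, -15, 0, 0, 0],
], grip=-0.06)

```text
clock: 24.9
eef_pos: [500.0, 103.2, 192.3]
tool_rot: [3.138, -0.008, 0.653]
force: [0.6, -0.0, -0.1]
width: 40.0
```

```bash
python3 -c "
from h import *
mv([560,-60,190],1.0)"
```

```text
clk 24.9 at [500.  103.2 192.3] [ 3.138 -0.008  0.653] F [ 0.6 -0.  -0.1] w 40.0 
 row [-5.14, 16.61, 0.25, 0.27, -0.42, -19.91]
```

move_arm([
  [-1, 4, 0, 0, 0, -5],
  [-2.5, 8, 0, 0, 0, -10],
  [-4, 12, 0, 0, 0, -15],
  [-5, 15, 0, 0, 0, -20],
  [-5.1, 16.6, 0, 0, 0, -20],
  [-5.1, 16.6, 0, 0, 0, -20],
  [-5.1, 16.6, 0, 0, 0, -20],
])

```text
clock: 25.6
eef_pos: [557.1, -58.5, 187.7]
tool_rot: [-3.14, -0.0, 1.002]
force: [0.1, 1.1, -0.3]
width: 39.8
```

```bash
python3 - <<'E'
from h import *
t=eyes.get_image('top');cv2.imwrite('pics/t5.png',t[:,:,::-1])
c=cv2.resize(t[180:270,180:260],None,fx=5.5,fy=5.5,interpolation=2)[:500]
d=cv2.resize(t[160:350,280:540],(360,263),interpolation=2)
d=np.vstack([d,np.zeros((c.shape[0]-263,360,3),np.uint8)])
cv2.imwrite('pics/v6.png',np.hstack([c[:,:440],d])[:,:,::-1])
mv([645.6,145.6,130],1.02)
E
```

```text
clk 25.6 at [557.  -57.9 187.9] [-3.140e+00 -1.000e-03  1.003e+00] F [-0.6  0.4  0.6] w 40.1 
 row [21.92, -3.45, 5.81, -0.11, -0.03, -0.95]
```

View pics/v6.png

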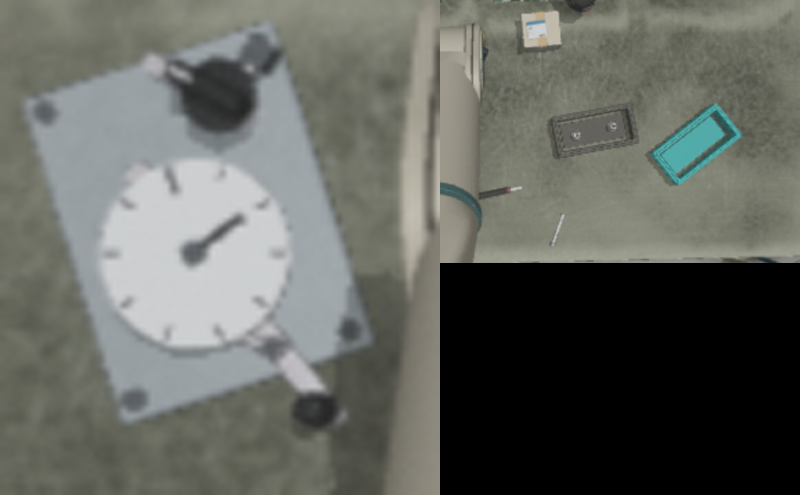

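The dial hand points at the second tick after zero, so it reads 2. The lever is home and both pieces are in the tray. Now to lock the knob.

move_arm([
  [5, -0.8, 0, 0, 0, -1],
  [10, -1.6, 0, 0, 0, -1],
  [15, -2.4, 2, 0, 0, -1],
  [19, -3, 4, 0, 0, -1],
  [21.5, -3.4, 5.5, 0, 0, -1],
  [21.9, -3.4, 5.8, 0, 0, -1],
  [21.9, -3.4, 5.8, 0, 0, -1],
  [21.9, -3.4, 5.8, 0, 0, -1],
])

```text
clock: 26.45
eef_pos: [646.5, 141.7, 130.8]
tool_rot: [3.141, 0.001, 1.019]
force: [0.1, -0.2, -0.6]
width: 40.1
```

```bash
python3 -c "
from h import *
mv([645.6,145.8,55.5],1.02)"
```

```text
clk 26.4 at [646.5 141.7 130.8] [3.141e+00 1.000e-03 1.019e+00] F [ 0.1 -0.2 -0.6] w 40.1 
 row [0.31, -0.29, 7.53, 0.03, 0.06, -0.07]
```

move_arm([
  [0.2, -0.15, 3, 0, 0, 0],
  [0.2, -0.15, 5.5, 0, 0, 0],
  [0.2, -0.15, 6.8, 0, 0, 0],
  [0.2, -0.15, 7.4, 0, 0, 0],
  [0.2, -0.15, 7.5, 0, 0, 0],
  [0.2, -0.15, 7.5, 0, 0, 0],
])

```text
clock: 27.05
eef_pos: [647.5, 144.6, 56.4]
tool_rot: [3.14, -0.001, 1.019]
force: [-0.5, 0.3, 0.9]
width: 40.4
```

move_arm([
  [0, 0, 0, 0, 0, 0],
  [0, 0, 0, 0, 0, 0],
  [0, 0, 0, 0, 0, 0],
  [0, 0, 0, 0, 0, 0],
  [0, 0, 0, 0, 0, 0],
  [0, 0, 0, 0, 0, 0],
], grip=-1)

```text
clock: 27.65
eef_pos: [645.4, 146.5, 56.5]
tool_rot: [-3.139, -0.0, 1.021]
force: [-5.0, 1.9, 6.7]
width: 9.3
```

move_arm([
  [0, 0, 0, 0, 0, -8],
  [0, 0, 0, 0, 0, -16],
  [0, 0, 0, 0, 0, -24],
  [0, 0, 0, 0, 0, -32],
  [0, 0, 0, 0, 0, -40],
  [0, 0, 0, 0, 0, -48],
  [0, 0, 0, 0, 0, -55],
  [0, 0, 0, 0, 0, -61],
  [0, 0, 0, 0, 0, -66],
  [0, 0, 0, 0, 0, -66],
  [0, 0, 0, 0, 0, -66],
])

```text
clock: 28.75
eef_pos: [645.4, 146.6, 56.6]
tool_rot: [-3.141, -0.002, 2.172]
force: [-4.3, 2.5, 7.4]
width: 9.6
```

move_arm([
  [0, 0, 0, 0, 0, 0],
  [0, 0, 0, 0, 0, 0],
  [0, 0, 0, 0, 0, 0],
  [0, 0, -4, 0, 0, 0],
  [0, 0, -9, 0, 0, 0],
  [0, 0, -14, 0, 0, 0],
  [0, 0, -14, 0, 0, 0],
], grip=-0.06)

```text
clock: 29.45
eef_pos: [651.6, 146.6, 203.4]
tool_rot: [3.128, 0.005, 2.17]
force: [0.8, 1.4, 0.6]
width: 39.8
```

```bash
python3 -c "
from h import *
mv([560,-60,200],1.5)"
```

```text
clk 29.4 at [651.6 146.6 203.4] [3.128 0.005 2.17 ] F [0.8 1.4 0.6] w 39.8 
 row [-11.9, -19.22, 0.13, 0.86, -0.01, 38.4]
```

move_arm([
  [-39, -75, -2, 0, 0, 101],
  [-39, -75, -2, 0, 0, 101],
  [-39, -75, -2, 0, 0, 101],
  [-39, -75, -2, 0, 0, 101],
  [-39, -75, -2, 0, 0, 101],
  [-39, -75, -2, 0, 0, 101],
  [-39, -75, -2, 0, 0, 101],
  [-39, -75, -2, 0, 0, 101],
  [-39, -75, -2, 0, 0, 101],
  [-39, -75, -2, 0, 0, 101],
  [-39, -75, -2, 0, 0, 101],
  [-39, -75, -2, 0, 0, 101],
  [-39, -75, -2, 0, 0, 101],
  [-39, -75, -2, 0, 0, 101],
  [-39, -75, -2, 0, 0, 101],
  [-39, -75, -2, 0, 0, 101],
  [-39, -75, -2, 0, 0, 101],
  [-39, -75, -2, 0, 0, 101],
  [-39, -75, -2, 0, 0, 101],
  [-39, -75, -2, 0, 0, 101],
])

```text
clock: 31.45
eef_pos: [249.2, -599.3, 214.8]
tool_rot: [-3.14, -0.001, 0.41]
force: [0.9, -0.4, 0.9]
width: 40.2
```

```bash
python3 - <<'E'
from h import *
t=eyes.get_image('top');cv2.imwrite('pics/t6.png',t[:,:,::-1])
o=cv2.imread('pics/top0.png')[:,:,::-1]
c=cv2.resize(t[175:275,180:260],(400,500),interpolation=2)
d=cv2.resize(t[160:350,20:600],(400,131),interpolation=2)
e=cv2.resize(t[165:345,280:440],(328,369),interpolation=2);e=np.hstack([e,np.zeros((369,72,3),np.uint8)])
cv2.imwrite('pics/v7.png',np.hstack([c,np.vstack([e,d])])[:,:,::-1])
g=np.abs(t.astype(int)-o).max(2)
for n,(u0,v0,u1,v1) in dict(bottle=(290,174,316,202),carton=(332,162,374,200),gauge=(298,290,344,308)).items(): print(n,(g[v0:v1,u0:u1]>40).sum())
E
```

```text
bottle 0
carton 0
gauge 0
```

View pics/v7.png

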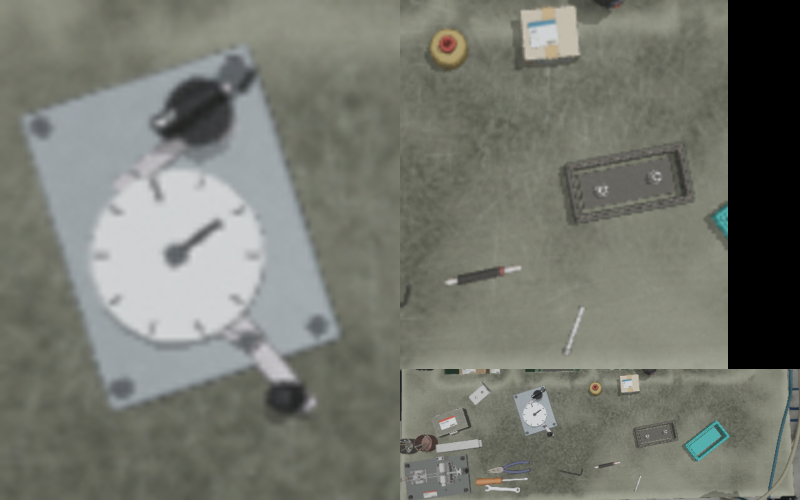

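The knob and flag are back in their starting (locked) position, the dial reads 2 and the lever is home. Both pieces are in the dark tray, and nothing else on the bench has moved.

```bash
python3 -c "
from h import *
print(ctrl.finish_job())"
```

```text
the job is handed in; nothing more can be done
None
```

The job is done and handed in at about 31.5 s of the 210 s allowed. Two nose pieces were on the bench. I unlocked the counter and stood both pieces in the dark tray. Then I gave the lever two full strokes, letting it come home after each, turned the knob back to locked and moved the arm clear.

- **Dial and lever:** the last pictures show the hand on the second tick and the lever home. On each stroke the force rose to about 10 N with no further motion, so the hard stop was reached.
- **Knob:** the bar and flag are back where they were at the start, so the counter is locked.
- **Pieces:** both are upright in the tray, and no other piece is visible on the bench.
- **Bystanders:** the picture regions of the bottle, carton and gauge match the first picture, with no changed pixels.

One check disagreed: automatic detection in the side camera placed nose 0 about 15–35 mm from the top-view fix, then found neither piece in the next picture. An enlarged side picture confirmed the top-view position, so I used that. No slip or knock was noticed.

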